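Unload the steam steriliser

TASK

The steriliser on the packing table has finished: with its lid still on, press the red stop key fully down and release it, then press the blue vent key the same way, and do not press the green start key. Then lift the loose lid off and set it down gently, rim down, in the middle of the round cork mat, and only after that take the steel tumbler out and stand it gently upright in the tray compartment with the yellow coaster. Leave the spray bottle, mug, carton and the other tumbler where they are.

Things in the scene. Friction and masses are not known exactly. Their poses are not given: they have to be found in the camera images.
- steriliser: pale pink steam steriliser, fixed. Origin: underside, on the axis of its round chamber; -x is the front with the keys. Round body 170 mm across, 60 mm high (the lid rim rests on this shoulder), steel neck 136 mm across rising to 80 mm; chamber 120 mm across, floor at z = 30 mm. Key panel 150 mm wide (y), 40 mm high, from x = -68 to -168 mm; keys in a row along y at x = -136 mm
- key_stop_top (a point): centre of the top face of the red stop key (30 mm across, points up), at steriliser y = +48 mm
- key_vent_top (a point): centre of the top face of the blue vent key, in the middle of the panel
- key_start_top (a point): centre of the top face of the green start key, at steriliser y = -48 mm; leave it alone
- key_stop (a joint): travel of the red key: 0 up, 0.006 m fully down, about 5 N
- key_vent (a joint): travel of the blue key, likewise
- key_start (a joint): travel of the green key, likewise
- lid_seat (a point): point on the steriliser's axis at shoulder height (60 mm), where the lid's origin lies while the lid is on
- lid: loose white domed lid, open below, 154 mm across, 75 mm high to the dome's top, 107 mm with its handle, 0.3 kg. Origin: centre of the rim's plane; z up. At the start it is on the steriliser
- lid_handle (a point): centre of the lid's black bar handle, 100 mm above the rim: bar 84 mm long along the lid's x, 14 mm wide and high, 18 mm of free space under it, posts at x = +-34 mm
- mat: round cork mat, 176 mm across, 5 mm thick, fixed; origin at the centre of its underside
- tumbler: steel tumbler, 56 mm across at the foot and 60 mm at the rim, 95 mm high, about 0.15 kg; origin at the centre of its foot, z up. Stands in the steriliser's chamber, under the lid
- tray: dark wooden tray, fixed, 200 x 105 mm (x, y), 30 mm high, walls 5 mm, floor 5 mm; a divider halves it into two compartments, centred at x = +-48.75 mm, each 92 x 95 mm inside. Origin: centre of its underside
- coaster: thin yellow disc, 72 mm across, on the floor of the empty tray compartment: the tumbler's place. Origin at its underside
- full_tumbler: blue tumbler, 60 mm across, 95 mm high, standing in the other compartment; leave it alone. Origin at its foot
- spray: white spray bottle, 68 mm across, 190 mm high, with a 60 mm long head along its x; leave it alone. Origin at its foot
- mug: blue mug, 80 mm across, 90 mm high, with a handle to its +y; leave it alone. Origin at its foot
- carton: yellow carton, 60 x 110 x 60 mm; leave it alone. Origin at the centre of its underside
Not all that is in view belongs to the job. Leave any orange or turquoise look-alike of the lid alone.

How it is judged:
By the outcome, as a careful person would: the job done as asked, in the order asked, and still so for the second after the job is handed in, with the robot touching nothing.
It also fails if it takes over 72 s, if anything falls off the work surface, if the arm or the gripper's body presses on something with over 40 N, if the wrist force passes 120 N, or if a joint passes its speed limit or range.

ROBOT

A 6-joint arm with a two-finger parallel gripper is mounted at the origin on the work surface. World frame = base frame: x ahead of the robot, y to its left, z up, the work surface at z = 0. Lengths are in m, angles in rad, forces in N, time in s.
With the tool pointing down it reaches from about 0.3 to 0.875 m from the base axis. Payload 6.4 kg.
Tool frame: the origin (TCP) lies midway between the tips of the shut fingers; the grasp point (between the pads) lies 19 mm behind it; z points along the fingers, y is the line along which they close (so a half turn about z gives the same grasp; the last joint's range is limited). The gripper opens to 85 mm and grips with 20 to 120 N. Pads are 22 mm wide; open, the fingers measure 114 mm over their backs; the gripper's body (76 mm by 85 mm) begins 54 mm behind the grasp point. The pads swing forward as they close: fully open they stand 13 mm farther back than shut.
Start: joints at [-1.435, 0.181, 1.607, -0, 1.354, -0.206], TCP at [0.193, -0.542, 0.231] pointing down, gripper open.
Joint ranges: [-2.99, 2.99], [-0.89, 2.07], [0.3, 2.58], [-1.14, 4.28], [0, 2.63], [-3.12, 3.12]. Speed limits (rad/s): [2.57, 2.57, 3.01, 3.14, 3.14, 3.14].

INTERFACE

Orientations are given as a unit quaternion [w, x, y, z].
In Python, from bench import * gives the robot as it stands.
- The arm moves only by the tool play_rows, never from a script. Its argument "plan" is a list of rows, each a list of 3 entries, a list of its own where there are three numbers: the finger opening in mm, from 0 to 85.4, then the shift along the tool's x, y, z normalised to -1 to 1, where 1 is 40 cm, then the turn about the tool's z normalised to -1 to 1, where 1 is pi rad. A call has 1 to 10 rows; each row is the pose to reach, as a shift and turn from the pose commanded when the call began, along the tool's axes at that moment, turning the shorter way round; what a row does not reach only later rows make up. A row lasts 1/10 s, in which the tool goes at most 50 mm and 8.59 degrees, less where a joint would pass 70% of its speed; a pose out of reach is approached as far as the arm can. A call with a number of a shift or a turn outside -1 to 1 is refused whole. A call with a gripper value outside its range is refused whole. The fingers move at their own pace and stop on an object; the grip force is fixed at half the most. Time passes only in rows, so rows that repeat a pose let the fingers close. It gives the time, the measured TCP pose, the force, the opening and the grip force at its end, in the units of the state.
- get_obs(): the state, without advancing time (a new reading comes with each control period).
- camera(name): name is "side" or "top"; returns a dict with "image" (400x640x3 uint8, red, green, blue), "range_z" (400x640 float32, m along the optical axis (not along the pixel's ray), 0 where there is no reading), "intrinsics" (3x3 intrinsics, pixels), "rvec" (rotation vector, rad) and "tvec" (3), from world to camera coordinates, as OpenCV has them. Camera axes: x right, y down, z forward; pixel columns grow to the right and rows downward; lengths in m; the calibration is good to about 2 mm. A picture is of the moment at which its call begins.
- hand_in(): hands the job in; it is judged then, once.
Trained networks look in a picture, given as the dict that the camera call returned (one of the last four; its "shot" number tells which), for a name from the list of things; names that differ only in an ending like _2 or _b are one class to them, and where a whole thing is asked for, a point or a joint stands for the part that bears it (a point fixed in the world has none). Each returns a list of dicts, best first, with "conf" (0 to 1); they miss things now and then, are a little off and sometimes report something else, mostly with a low value. They report only what shows in the picture. A call takes as long as a camera call. They do not tell look-alikes from the thing itself.
- search_frame(picture, label): "rect" ([centre column, centre row, width, height] in pixels, round what is visible of it).
- masks_of(picture, label): "mask" (400x640 bool, what is visible of it) and "rect" ([centre column, centre row, width, height] in pixels, round what is visible of it).
The state is a dict: "time_s": time; "q": joint angles; "dq": joint speeds; "joint_efforts": joint torques, N m; "eef_pos": TCP position; "eef_rot": TCP orientation; "wrist_force": force on the tool from outside, world axes, zero at the start; "torque": the same for the moment, N m; "opening": opening from 0.0 (shut) to 1.0 (fully open); "grasp_force": force on a finger pad.
Only numpy, scipy, OpenCV 4.12 (cv2) and the standard library are available. Lean on these libraries where they do the work, as an engineer would, in place of code of your own. Each camera call takes 0.05 s, during which the arm holds its last target. There are 200 camera calls.

## Working session

There is one attempt and no reset: what is moved stays moved. The work goes in short steps, Python scripts to look and compute and a tool call to move; the robot and the scene stay as the last step left them, time stands still between calls to the robot, and variables do not carry over. Pictures are saved under pics/ and viewed, at most 10 in all, crops included, and the job is handed in when it is done.

Besides the shell and the picture viewer there is one more tool, called after "Emit:" as a command line: name --argument value ..., lists and objects as JSON in quotes. play_rows: Moves the arm, as the interface text tells. Its arguments: {"type":"object","properties":{"plan":{"type":"array","items":{"type":"array"}}},"required":["plan"]}

```bash
mkdir -p pics; ls; cat > h.py <<'E'
from bench import *
import numpy as np, cv2
from scipy.spatial.transform import Rotation as R
def cloud(c):
    K=c["intrinsics"];z=c["range_z"];v,u=np.mgrid[0:400,0:640]
    P=np.stack([(u-K[0,2])/K[0,0]*z,(v-K[1,2])/K[1,1]*z,z],-1)
    Rm=cv2.Rodrigues(np.array(c["rvec"],float))[0]
    W=(P-np.ravel(c["tvec"]))@Rm
    W[z==0]=np.nan
    return W
def proj(c,p):
    return cv2.projectPoints(np.array(p,float).reshape(-1,1,3),np.array(c["rvec"],float),np.array(c["tvec"],float),c["intrinsics"],None)[0].reshape(-1,2)
def save(c,n): cv2.imwrite("pics/"+n,c["image"][:,:,::-1])
E
python3 - <<'E'
from h import *
o=get_obs();print(o)
for n in("top","side"):
    c=camera(n);save(c,n+"1.png");W=cloud(c)
    np.savez(n+"1.npz",W=W,**{k:c[k] for k in c})
    for l in ["steriliser","key_stop_top","key_vent_top","key_start_top","lid","lid_handle","mat","tumbler","tray","coaster","full_tumbler","spray","mug","carton"]:
        for d in masks_of(c,l)[:3]:
            m=d["mask"]; w=W[m]; 
            print(n,l,round(d["conf"],2),np.round(d["rect"]),np.round(np.nanmedian(w,0),3) if m.any() else "", np.round(np.nanpercentile(w,97,axis=0),3))
E
```

```text
pics
{'time_s': 0.0, 'q': array([-1.43533026e+00,  1.81526627e-01,  1.60802393e+00,  6.04146366e-07,
        1.35381815e+00, -2.06291740e-01]), 'dq': array([-9.22083780e-05, -2.66108348e-04,  1.52837750e-04, -2.14055696e-03,
        5.51776683e-04, -7.38454700e-05]), 'joint_efforts': array([ 1.18860789e-03, -4.44870150e+01, -3.51336873e+01, -2.39319079e-04,
        9.02891537e-03,  1.93218335e-05]), 'eef_pos': array([ 0.19265084, -0.54116649,  0.23038458]), 'eef_rot': array([-8.87457935e-04,  9.85435314e-01,  1.70048385e-01,  3.17356653e-05]), 'wrist_force': array([-0.55079718,  0.02006037,  0.21780395]), 'torque': array([ 0.0388832 ,  0.07225742, -0.03955899]), 'grasp_force': 0.0, 'opening': 1.0000639504602284}
top steriliser 0.59 [390. 197.  57.  85.] [ 0.477 -0.232  0.044] [ 0.596 -0.172  0.064]
top steriliser 0.32 [254. 116.  46.  37.] [0.758 0.124 0.06 ] [0.799 0.177 0.064]
top key_vent_top 0.66 [393. 226.  16.  11.] [ 0.454 -0.244  0.062] [ 0.468 -0.23   0.066]
top key_start_top 0.57 [411. 228.  15.   7.] [ 0.449 -0.291  0.062] [ 0.459 -0.279  0.065]
top lid 0.98 [396. 172.  58
[... 2057 characters left out ...]
 222.  74.  52.] [0.602 0.023 0.015] [0.709 0.076 0.033]
side tumbler 0.22 [214. 270.  63.  48.] [0.603 0.275 0.006] [0.682 0.349 0.009]
side tray 0.92 [286. 222.  73.  50.] [0.601 0.022 0.015] [0.708 0.075 0.032]
side coaster 0.58 [276. 216.  22.  17.] [0.658 0.019 0.007] [0.685 0.045 0.011]
side full_tumbler 0.84 [298. 216.  24.  37.] [0.548 0.008 0.076] [0.648 0.029 0.101]
side spray 0.64 [286. 223.  73.  49.] [0.6   0.024 0.015] [0.708 0.076 0.032]
side spray 0.59 [288. 163.  21.  55.] [ 0.735 -0.11   0.095] [ 0.767 -0.094  0.19 ]
side mug 0.3 [339. 195.  21.  28.] [ 0.572 -0.178  0.035] [ 0.628 -0.172  0.062]
side carton 0.71 [226. 210.  38.  39.] [0.747 0.136 0.053] [0.796 0.183 0.064]
```

```bash
python3 - <<'E'
import cv2,numpy as np
a=cv2.imread("pics/top1.png");b=cv2.imread("pics/side1.png")
cv2.imwrite("pics/m1.png",a[60:340,150:520].repeat(2,0).repeat(2,1))
cv2.imwrite("pics/m2.png",b[100:330,150:520].repeat(2,0).repeat(2,1))
E
```

```text
(no output)
```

View pics/m1.png

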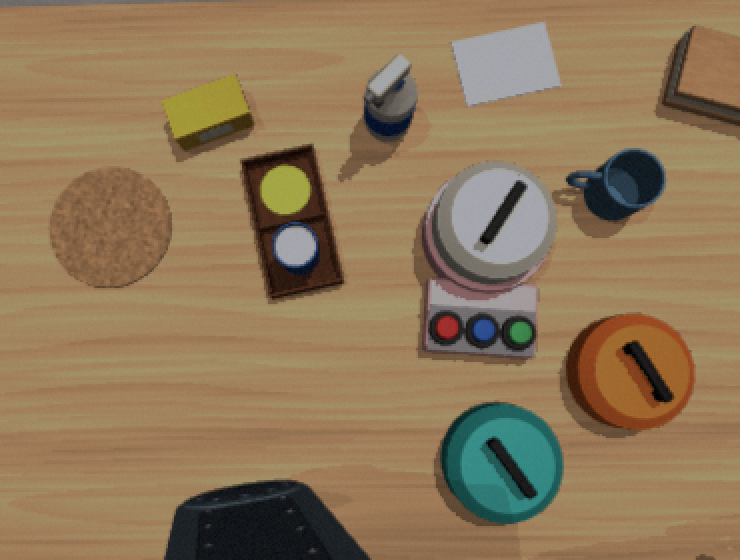

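View pics/m2.png

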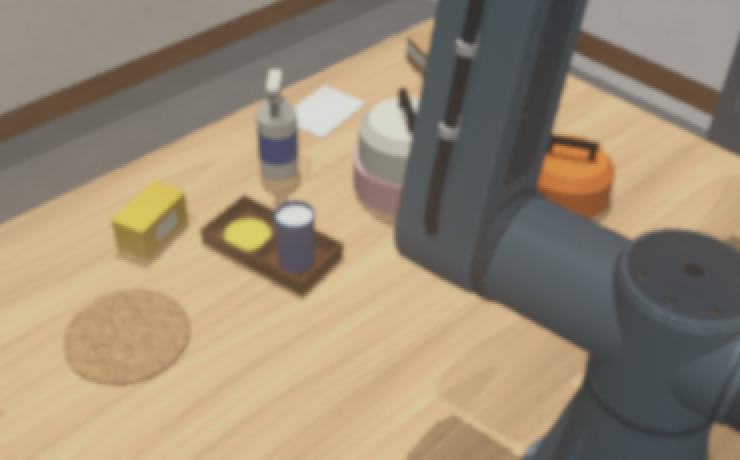

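The pictures show three lid-shaped things. The white one at top-view (396,172) sits on the pink steriliser, orange is at (463,246) and turquoise at (401,293). The white one fits the description, and the enlarged crop confirms it. The keys, from left, are red (373,224), blue (391,225) and green (409,226). Coaster is at (292,155), the mat at (205,173).

```bash
cat >> h.py <<'E'
def circ(p):
    A=np.c_[2*p,np.ones(len(p))];s=np.linalg.lstsq(A,(p**2).sum(1),rcond=None)[0]
    return s[:2],np.sqrt(s[2]+s[:2]@s[:2])
def hullc(p):
    h=cv2.convexHull(p.astype(np.float32)).reshape(-1,2);c,r=cv2.minEnclosingCircle(h)
    return np.round(np.r_[circ(h.astype(float))[0],circ(h.astype(float))[1]],4),np.round(np.r_[c,r],4)
def handle(W,img,near,zr,r=.07):
    v=img.max(-1);m=(v<75)&(np.hypot(W[...,0]-near[0],W[...,1]-near[1])<r)&(W[...,2]>zr[0])&(W[...,2]<zr[1])
    p=W[m];(c,wh,a)=cv2.minAreaRect(p[:,:2].astype(np.float32))
    u=np.linalg.svd(p[:,:2]-p[:,:2].mean(0))[2][0]
    return m.sum(),c,wh,np.degrees(np.arctan2(u[1],u[0])),np.median(p[:,2]),p[:,:2].mean(0)
E
python3 - <<'E'
from h import *
for n in("top","side"):
    d=np.load(n+"1.npz");W=d["W"];im=d["image"];h=cv2.cvtColor(im,cv2.COLOR_RGB2HSV);H,S,V=[h[...,i].astype(int) for i in range(3)]
    X,Y,Z=[W[...,i] for i in range(3)]
    near=lambda x,y,r:np.hypot(X-x,Y-y)<r
    print(n)
    for nm,m in dict(red=((H<8)|(H>172))&(S>140)&near(.46,-.21,.05)&(Z>.055),blue=(H>100)&(H<125)&(S>130)&near(.454,-.243,.05)&(Z>.055),
      green=(H>45)&(H<85)&(S>100)&near(.449,-.29,.05)&(Z>.055),coaster=(H>24)&(H<36)&(S>130)&near(.659,.02,.06),
      mat=near(.611,.272,.11)&(Z>.003)&(Z<.012)&(S>60), ftop=near(.563,0,.06)&(Z>.085),
      lidtop=near(.583,-.248,.1)&(Z>.09)&(Z<.15), tray=near(.611,.01,.14)&(Z>.022)&(Z<.035),
      neck=near(.58,-.25,.11)&(Z>.05)&(Z<.07)).items():
        p=W[m]
        if len(p)>15: print(nm,len(p),np.round(p.mean(0),4),*hullc(p[:,:2]),np.round(np.median(p[:,2]),4), cv2.minAreaRect(p[:,:2].astype(np.float32)) if nm=='tray' else '')
    print(handle(W,im,(.583,-.248),(.145,.18)))
E
```

```text
top
red 101 [ 0.4577 -0.1956  0.062 ] [ 0.4581 -0.196   0.0141] [ 0.458  -0.1959  0.0152] 0.0619 
blue 101 [ 0.4537 -0.2432  0.062 ] [ 0.4536 -0.2435  0.0141] [ 0.4533 -0.2436  0.015 ] 0.0621 
green 98 [ 0.4491 -0.2914  0.0623] [ 0.4495 -0.2918  0.0141] [ 0.4496 -0.292   0.0147] 0.0624 
coaster 495 [0.6593 0.0217 0.0071] [0.6596 0.0216 0.0359] [0.6603 0.0219 0.0371] 0.0071 
mat 2745 [0.6114 0.2734 0.0057] [0.6111 0.2724 0.1082] [0.611  0.2722 0.1099] 0.0056 
ftop 419 [0.5652 0.0012 0.0941] [0.5647 0.0011 0.0293] [0.5645 0.0016 0.03  ] 0.0932 
lidtop 2661 [ 0.584  -0.2499  0.1306] [ 0.5896 -0.2553  0.0756] [ 0.5901 -0.2554  0.0764] 0.1343 
tray 504 [0.6116 0.0119 0.0291] [0.611  0.0184 0.1042] [0.6114 0.0118 0.1113] 0.0293 ((0.6123683452606201, 0.011029988527297974), (0.20013803243637085, 0.10502239316701889), 11.663883209228516)
neck 408 [ 0.5466 -0.2237  0.0603] [ 0.57   -0.2533  0.0892] [ 0.5667 -0.2363  0.0986] 0.0604 
(np.int64(191), (0.5893328189849854, -0.2542192339897156), (0.01283210888504982, 0.08135081827640533), np.float64(146.0810136721389), np.float64(0.1674059226700367)
[... 201 characters left out ...]
0.1097] 0.0058 
ftop 290 [5.598e-01 5.000e-04 9.450e-02] [0.5604 0.0007 0.0303] [ 0.5595 -0.0006  0.0326] 0.0939 
lidtop 731 [ 0.5873 -0.2144  0.1256] [ 0.5874 -0.2446  0.067 ] [ 0.589  -0.2419  0.0713] 0.1327 
tray 490 [0.5976 0.0188 0.028 ] [0.6082 0.0124 0.1035] [0.6073 0.0127 0.1125] 0.0283 ((0.6085624694824219, 0.0101834237575531), (0.20320968329906464, 0.10948477685451508), 11.44527816772461)
neck 180 [ 0.5798 -0.1845  0.0599] [ 0.5884 -0.2387  0.0691] [ 0.5942 -0.2036  0.0639] 0.0604 
(np.int64(33), (0.5784260034561157, -0.24553993344306946), (0.009055333212018013, 0.06398438662290573), np.float64(150.33295328340904), np.float64(0.16519140933890522), array([ 0.57009937, -0.24170907]))
```

```bash
cat >> h.py <<'E'
def go(targets,cmd=None):
    o=get_obs();p=o["eef_pos"] if cmd is None else np.array(cmd[:3])
    M=R.from_quat(np.roll(o["eef_rot"],-1)).as_matrix()
    yaw=np.degrees(np.arctan2(M[1,0],M[0,0]));print("pose",np.round(o["eef_pos"],4),"yaw",round(yaw,2),"t",o["time_s"],"tilt",np.round(M[2],3))
    for t in targets:
        d=M.T@(np.array(t[:3])-p);print(t,"->",np.round(d/.4,4).tolist(),round(((yaw-t[3]+180)%360-180)/180,4))
E
python3 - <<'E'
from h import *
r=[.4581,-.1958];b=[.4537,-.2434]
go([r+[.2,-5],r+[.07,-5],r+[.058,-5],b+[.07,-5]])
d=np.load("top1.npz");W=d["W"];c=d["image"];h=cv2.cvtColor(c,cv2.COLOR_RGB2HSV)
near=np.hypot(W[...,0]-.611,W[...,1]-.272)
for r0 in (.03,.07,.1,.108): 
    m=abs(near-r0)<.004;print(r0,np.median(h[m],0),np.median(W[m][:,2]))
# mat edge: value classification
ref=np.median(cv2.cvtColor(c,cv2.COLOR_RGB2LAB)[near<.06],0);bg=np.median(cv2.cvtColor(c,cv2.COLOR_RGB2LAB)[(near>.098)&(near<.11)],0)
L=cv2.GaussianBlur(cv2.cvtColor(c,cv2.COLOR_RGB2LAB),(3,3),0).astype(float);m=(((L-ref)@(bg-ref))<.5*((bg-ref)@(bg-ref)))&(near<.11)
m=cv2.morphologyEx(m.astype(np.uint8),cv2.MORPH_OPEN,np.ones((5,5)))>0
print(ref,bg,W[m].mean(0),hullc(W[m][:,:2]))
E
```

```text
pose [ 0.1928 -0.5417  0.2313] yaw 19.58 t 1.5 tilt [ 0. -0. -1.]
[0.4581, -0.1958, 0.2, -5] -> [0.9149, -0.5925, 0.0782] 0.1366
[0.4581, -0.1958, 0.07, -5] -> [0.9149, -0.5925, 0.4032] 0.1366
[0.4581, -0.1958, 0.058, -5] -> [0.9149, -0.5925, 0.4332] 0.1366
[0.4537, -0.2434, 0.07, -5] -> [0.8646, -0.484, 0.4032] 0.1366
0.03 [ 14. 125. 136.] 0.005600001605065883
0.07 [ 14. 124. 136.] 0.005508559163081999
0.1 [ 17. 105. 162.] 0.00045176027728472166
0.108 [ 18. 104. 162.] 0.0005265491125853064
[117. 138. 151.] [147. 133. 153.] [0.60915672 0.27199437 0.00531244] (array([0.6101, 0.2734, 0.0888]), array([0.6105, 0.2742, 0.0906]))
```

Emit:
play_rows --plan '[[0, [0.915, -0.592, 0.07], 0.137], [0, [0.915, -0.592, 0.07], 0.137], [0, [0.915, -0.592, 0.07], 0.137], [0, [0.915, -0.592, 0.07], 0.137], [0, [0.915, -0.592, 0.07], 0.137], [0, [0.915, -0.592, 0.07], 0.137], [0, [0.915, -0.592, 0.07], 0.137], [0, [0.915, -0.592, 0.07], 0.137], [0, [0.915, -0.592, 0.07], 0.137], [0, [0.915, -0.592, 0.07], 0.137]]'

```text
time_s: 2.5
eef_pos: [0.4601, -0.1921, 0.2031]
eef_rot: [-0.001, 0.999, -0.042, 0.0]
wrist_force: [-0.3, -0.7, 0.4]
opening: -0.001
grasp_force: 0.0
```

```bash
python3 - <<'E'
from h import *
r=[.4581,-.1958]
go([r+[.07,-5],r+[.058,-5]])
E
```

```text
pose [ 0.4601 -0.1921  0.2031] yaw -4.77 t 2.5 tilt [ 0.    -0.001 -1.   ]
[0.4581, -0.1958, 0.07, -5] -> [-0.0043, 0.0101, 0.3327] 0.0013
[0.4581, -0.1958, 0.058, -5] -> [-0.0043, 0.0102, 0.3627] 0.0013
```

Emit:
play_rows --plan '[[0, [0, 0, 0.1], 0], [0, [0, 0, 0.2], 0], [0, [0, 0, 0.3], 0], [0, [0, 0, 0.33], 0], [0, [0, 0, 0.333], 0], [0, [0, 0, 0.333], 0], [0, [0, 0, 0.333], 0]]'

```text
time_s: 3.2
eef_pos: [0.4596, -0.1973, 0.0722]
eef_rot: [0.001, 0.999, -0.044, 0.002]
wrist_force: [0.2, 0.5, 0.4]
opening: -0.007
grasp_force: 0.0
```

```bash
python3 - <<'E'
from h import *
r=[.4581,-.1958]
go([r+[.07,-5],r+[.055,-5]])
E
```

```text
pose [ 0.4596 -0.1973  0.0722] yaw -5.09 t 3.2 tilt [ 0.003  0.002 -1.   ]
[0.4581, -0.1958, 0.07, -5] -> [-0.0041, -0.0033, 0.0056] -0.0005
[0.4581, -0.1958, 0.055, -5] -> [-0.0043, -0.0034, 0.0431] -0.0005
```

Emit:
play_rows --plan '[[0, [-0.003, -0.003, 0.02], 0], [0, [-0.003, -0.003, 0.03], 0], [0, [-0.003, -0.003, 0.035], 0], [0, [-0.003, -0.003, 0.04], 0], [0, [-0.003, -0.003, 0.04], 0], [0, [-0.003, -0.003, 0.04], 0], [0, [-0.003, -0.003, 0.04], 0]]'

```text
time_s: 3.9
eef_pos: [0.4579, -0.1952, 0.0559]
eef_rot: [0.001, 0.999, -0.044, 0.001]
wrist_force: [-3.8, 1.8, 16.5]
opening: 0.001
grasp_force: 8.1
```

Emit:
play_rows --plan '[[0, [0, 0, 0.003], 0], [0, [0, 0, 0.004], 0], [0, [0, 0, 0.004], 0], [0, [0, 0, 0.004], 0]]'

```text
time_s: 4.3
eef_pos: [0.4581, -0.1953, 0.0556]
eef_rot: [0.001, 0.999, -0.044, 0.001]
wrist_force: [-7.5, 4.4, 29.3]
opening: 0.002
grasp_force: 15.1
```

Emit:
play_rows --plan '[[0, [0, 0, -0.04], 0], [0, [0, 0, -0.08], 0], [0, [0, 0, -0.08], 0], [0, [0, 0.06, -0.08], 0], [0, [0, 0.12, -0.08], 0], [0, [0, 0.12, -0.08], 0], [0, [0, 0.12, -0.08], 0], [0, [0, 0.12, -0.08], 0], [0, [0, 0.12, -0.05], 0], [0, [0, 0.12, -0.05], 0]]'

```text
time_s: 5.3
eef_pos: [0.4518, -0.2409, 0.0705]
eef_rot: [-0.001, 0.999, -0.044, -0.001]
wrist_force: [-0.6, 0.2, 0.1]
opening: -0.003
grasp_force: 0.0
```

```bash
python3 - <<'E'
from h import *
b=[.4537,-.2434]
go([b+[.07,-5],b+[.054,-5]])
E
```

```text
pose [ 0.4518 -0.2409  0.0705] yaw -5.03 t 5.3 tilt [-0.003 -0.002 -1.   ]
[0.4537, -0.2434, 0.07, -5] -> [0.0052, 0.0059, 0.0013] -0.0002
[0.4537, -0.2434, 0.054, -5] -> [0.0053, 0.0059, 0.0413] -0.0002
```

Emit:
play_rows --plan '[[0, [0.003, 0.003, 0.02], 0], [0, [0.003, 0.003, 0.03], 0], [0, [0.003, 0.003, 0.04], 0], [0, [0.003, 0.003, 0.045], 0], [0, [0.003, 0.003, 0.048], 0], [0, [0.003, 0.003, 0.05], 0], [0, [0.003, 0.003, 0.05], 0], [0, [0.003, 0.003, 0.05], 0], [0, [0.003, 0.003, 0.05], 0]]'

```text
time_s: 6.2
eef_pos: [0.4543, -0.2438, 0.0555]
eef_rot: [0.0, 0.999, -0.044, -0.0]
wrist_force: [-9.9, 9.0, 31.3]
opening: 0.001
grasp_force: 16.0
```

Emit:
play_rows --plan '[[0, [0, 0, -0.06], 0], [0, [0, 0, -0.18], 0], [30, [0, 0, -0.3], 0], [60, [0, 0, -0.43], 0], [60, [0.1, 0, -0.43], 0.05], [60, [0.2, 0, -0.43], 0.1], [60, [0.3, 0, -0.43], 0.14], [60, [0.339, -0.002, -0.43], 0.161], [60, [0.339, -0.002, -0.43], 0.161], [60, [0.339, -0.002, -0.43], 0.161]]'

```text
time_s: 7.2
eef_pos: [0.5885, -0.2547, 0.2236]
eef_rot: [-0.0, 0.956, -0.292, -0.001]
wrist_force: [0.2, 0.3, -0.2]
opening: 0.703
grasp_force: 0.0
```

Emit:
play_rows --plan '[[60, [0, 0, 0], 0], [60, [0, 0, 0], 0]]'

```text
time_s: 7.4
eef_pos: [0.5882, -0.2551, 0.2246]
eef_rot: [0.0, 0.956, -0.293, -0.0]
wrist_force: [-0.1, -0.3, -0.2]
opening: 0.701
grasp_force: 0.0
```

```bash
python3 - <<'E'
from h import *
b=[.589,-.2545]
go([b+[.143,-34]])
c=camera("top");save(c,"t2.png")
print(handle(cloud(c),c["image"],(.589,-.2545),(.155,.172)))
c=camera("side");save(c,"s2.png")
print(handle(cloud(c),c["image"],(.589,-.2545),(.155,.172)))
cv2.imwrite("pics/s2.png",cv2.resize(c["image"][100:250,270:470,::-1],None,fx=3,fy=3))
E
```

```text
pose [ 0.5882 -0.2551  0.2246] yaw -34.05 t 7.4 tilt [-0.  0. -1.]
[0.589, -0.2545, 0.143, -34] -> [0.0008, -0.0023, 0.2041] -0.0003
(np.int64(68), (0.6007355451583862, -0.26188740134239197), (0.013936779461801052, 0.03129719942808151), np.float64(148.07154798887933), np.float64(0.16724134031942112), array([ 0.6004055 , -0.26136399]))
(np.int64(0), (0.0, 0.0), (0.0, 0.0), np.float64(0.0), np.float64(nan), array([nan, nan]))h.py:23: RuntimeWarning: Mean of empty slice.
  u=np.linalg.svd(p[:,:2]-p[:,:2].mean(0))[2][0]
  ret = um.true_divide(
  return _methods._mean(a, axis=axis, dtype=dtype,
  ret = ret.dtype.type(ret / rcount)
h.py:24: RuntimeWarning: Mean of empty slice.
  return m.sum(),c,wh,np.degrees(np.arctan2(u[1],u[0])),np.median(p[:,2]),p[:,:2].mean(0)
```

View pics/s2.png

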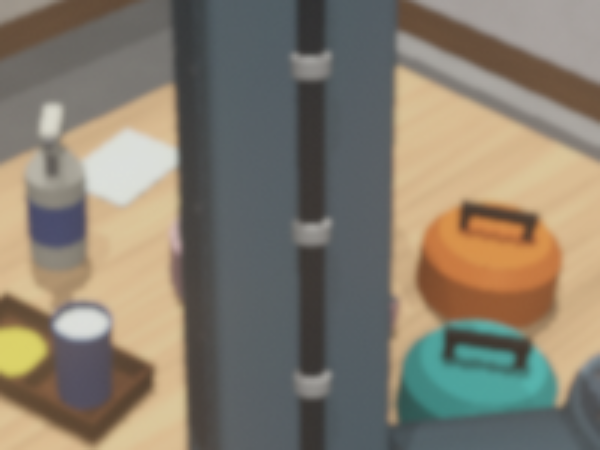

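The arm hides the lid in the side view, and the rest of the scene hasn't changed. I'll descend onto the handle bar.

Emit:
play_rows --plan '[[60, [0, -0.001, 0.08], 0], [60, [0, -0.001, 0.14], 0], [60, [0, -0.001, 0.17], 0], [60, [0, -0.001, 0.19], 0], [60, [0, -0.001, 0.203], 0], [60, [0, -0.001, 0.203], 0], [60, [0, -0.001, 0.203], 0]]'

```text
time_s: 8.2
eef_pos: [0.5899, -0.255, 0.1443]
eef_rot: [0.0, 0.956, -0.293, 0.001]
wrist_force: [-0.6, 0.3, 0.7]
opening: 0.7
grasp_force: 0.0
```

Emit:
play_rows --plan '[[30, [0, 0, 0], 0], [0, [0, 0, 0], 0], [0, [0, 0, 0], 0], [0, [0, 0, 0], 0], [0, [0, 0, 0], 0], [0, [0, 0, 0], 0]]'

```text
time_s: 8.8
eef_pos: [0.5894, -0.2549, 0.1437]
eef_rot: [0.0, 0.956, -0.293, 0.0]
wrist_force: [0.0, -0.6, 2.0]
opening: 0.15
grasp_force: 62.5
```

Emit:
play_rows --plan '[[0, [0, 0, -0.03], 0], [0, [0, 0, -0.07], 0], [0, [0, 0, -0.12], 0], [0, [0, 0, -0.19], 0], [0, [0, 0, -0.27], 0], [0, [0, 0, -0.35], 0], [0, [0, 0, -0.35], 0], [0, [0, 0, -0.35], 0]]'

```text
time_s: 9.6
eef_pos: [0.5895, -0.2546, 0.2841]
eef_rot: [0.0, 0.956, -0.293, 0.001]
wrist_force: [-0.2, 1.1, -4.8]
opening: 0.149
grasp_force: 61.7
```

```bash
python3 - <<'E'
from h import *
go([[.611,.2725,.2837,11]])
c=camera("top");W=cloud(c)
cv2.imwrite("pics/t3.png",cv2.resize(c["image"][100:280,300:500,::-1],None,fx=3,fy=3))
n=np.hypot(W[...,0]-.589,W[...,1]+.2555)
E
```

```text
pose [ 0.5895 -0.2546  0.2841] yaw -34.05 t 9.6 tilt [ 0.002 -0.    -1.   ]
[0.611, 0.2725, 0.2837, 11] -> [-0.6933, -1.1219, 0.0001] -0.2503
```

View pics/t3.png

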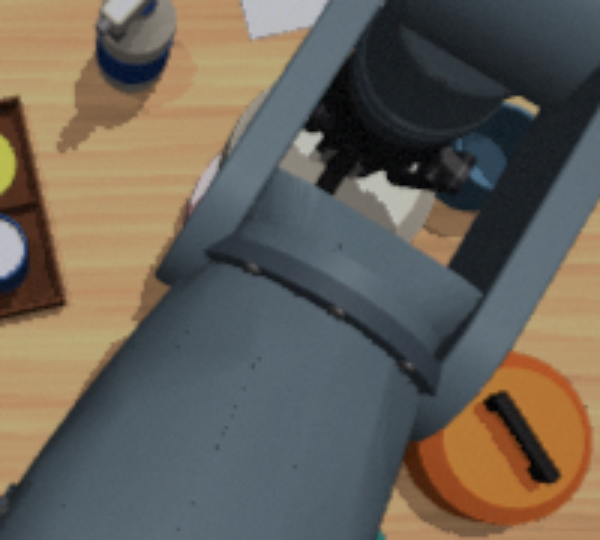

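Emit:
play_rows --plan '[[0, [-0.03, -0.05, 0], 0], [0, [-0.08, -0.13, 0], -0.02], [0, [-0.14, -0.227, 0], -0.05], [0, [-0.2, -0.324, 0], -0.08], [0, [-0.26, -0.421, 0], -0.11], [0, [-0.32, -0.518, 0], -0.14], [0, [-0.38, -0.615, 0], -0.17], [0, [-0.43, -0.696, 0], -0.2], [0, [-0.46, -0.744, 0], -0.23], [0, [-0.48, -0.777, 0], -0.25]]'

```text
time_s: 10.65
eef_pos: [0.6026, 0.1128, 0.2804]
eef_rot: [-0.0, 0.995, 0.098, -0.002]
wrist_force: [0.4, -0.4, -4.6]
opening: 0.151
grasp_force: 61.6
```

```bash
python3 - <<'E'
from h import *
# commanded pose now: from last call
a=np.radians(-34.05);x=np.array([np.cos(a),np.sin(a)]);y=np.array([np.sin(a),-np.cos(a)])
p=np.array([.5892,-.2548])+.4*(-.48*x-.777*y);print(p)
go([[.611,.2725,.2837,11]])
go([[.611,.2725,.2837,11]],[*p,.2837])
E
```

```text
[0.60414048 0.11021702]
pose [0.6026 0.1128 0.2804] yaw 11.28 t 10.65 tilt [-0.005 -0.001 -1.   ]
[0.611, 0.2725, 0.2837, 11] -> [0.0985, -0.3874, -0.0082] 0.0015
pose [0.6026 0.1128 0.2804] yaw 11.28 t 10.65 tilt [-0.005 -0.001 -1.   ]
[0.611, 0.2725, 0.2837, 11] -> [0.0962, -0.3945, 0.0001] 0.0015
```

Emit:
play_rows --plan '[[0, [0.02, -0.08, 0], 0], [0, [0.044, -0.18, 0], 0], [0, [0.066, -0.27, 0.03], 0], [0, [0.085, -0.35, 0.06], 0], [0, [0.096, -0.394, 0.1], 0], [0, [0.096, -0.394, 0.16], 0], [0, [0.096, -0.394, 0.22], 0], [0, [0.096, -0.394, 0.27], 0], [0, [0.096, -0.394, 0.27], 0], [0, [0.096, -0.394, 0.27], 0]]'

```text
time_s: 11.65
eef_pos: [0.6113, 0.2717, 0.1737]
eef_rot: [0.0, 0.995, 0.095, -0.002]
wrist_force: [0.8, -0.3, -3.9]
opening: 0.149
grasp_force: 61.5
```

```bash
python3 - <<'E'
from h import *
go([[.611,.2725,.09,11]])
c=camera("side");W=cloud(c)
crop=c["image"][150:320,120:340,::-1];cv2.imwrite("pics/s3.png",cv2.resize(crop,None,fx=3,fy=3))
m=(np.hypot(W[...,0]-.61,W[...,1]-.2725)<.1)
S=cv2.cvtColor(c["image"],cv2.COLOR_RGB2HSV)[...,1]
w=m&(W[...,2]>.02)&(W[...,2]<.11)&(S<60)
print(w.sum(),hullc(W[w][:,:2]),np.nanpercentile(W[w][:,2],[1,5,50]))
E
```

```text
pose [0.6113 0.2717 0.1737] yaw 10.92 t 11.65 tilt [-0.003  0.    -1.   ]
[0.611, 0.2725, 0.09, 11] -> [0.0002, -0.0022, 0.2094] -0.0005
258 (array([0.6047, 0.2707, 0.0747]), array([0.5867, 0.2825, 0.0717])) [0.09180744 0.09303448 0.10138172]
```

View pics/s3.png

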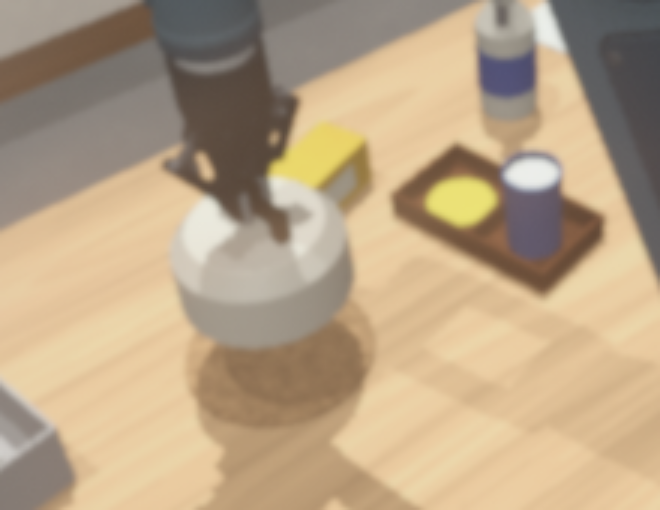

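The lid hangs level over the mat at about crop (265,265), with its rim about 85 mm above the cork. I'll lower it.

Emit:
play_rows --plan '[[0, [0, -0.001, 0.06], 0], [0, [0, -0.001, 0.12], 0], [0, [0, -0.001, 0.17], 0], [0, [0, -0.001, 0.19], 0], [0, [0, -0.001, 0.2], 0], [0, [0, -0.001, 0.205], 0], [0, [0, -0.001, 0.208], 0], [0, [0, -0.001, 0.208], 0], [0, [0, -0.001, 0.208], 0]]'

```text
time_s: 12.6
eef_pos: [0.6125, 0.2729, 0.0929]
eef_rot: [-0.0, 0.995, 0.095, 0.001]
wrist_force: [-0.5, -0.3, -2.9]
opening: 0.149
grasp_force: 61.5
```

Emit:
play_rows --plan '[[0, [0, 0, 0.002], 0], [0, [0, 0, 0.004], 0], [0, [0, 0, 0.006], 0], [0, [0, 0, 0.006], 0], [0, [0, 0, 0.006], 0]]'

```text
time_s: 13.1
eef_pos: [0.6119, 0.2728, 0.0896]
eef_rot: [0.0, 0.995, 0.095, -0.0]
wrist_force: [0.4, -0.9, -3.5]
opening: 0.149
grasp_force: 61.5
```

Emit:
play_rows --plan '[[0, [0, 0, 0.001], 0], [0, [0, 0, 0.002], 0], [0, [0, 0, 0.003], 0], [0, [0, 0, 0.003], 0]]'

```text
time_s: 13.5
eef_pos: [0.6121, 0.2727, 0.0888]
eef_rot: [0.0, 0.995, 0.095, 0.0]
wrist_force: [-1.7, -1.6, -2.1]
opening: 0.146
grasp_force: 62.0
```

Emit:
play_rows --plan '[[0, [0, 0, 0.001], 0], [0, [0, 0, 0.002], 0], [0, [0, 0, 0.002], 0]]'

```text
time_s: 13.8
eef_pos: [0.6121, 0.2726, 0.0887]
eef_rot: [0.0, 0.995, 0.095, 0.0]
wrist_force: [-3.7, -2.7, 4.5]
opening: 0.15
grasp_force: 62.9
```

Contact. I'll release gradually and rise.

Emit:
play_rows --plan '[[20, [0, 0, 0], 0], [30, [0, 0, 0], 0], [45, [0, 0, 0], 0], [60, [0, 0, 0], 0], [60, [0, 0, 0], 0], [60, [0, 0, -0.08], 0], [60, [0, 0, -0.18], 0], [60, [0, 0, -0.3], 0], [60, [0, 0, -0.4], 0], [85, [0, 0, -0.4], 0]]'

```text
time_s: 14.8
eef_pos: [0.6156, 0.2738, 0.2563]
eef_rot: [-0.001, 0.995, 0.095, 0.007]
wrist_force: [0.7, -0.2, 0.4]
opening: 0.858
grasp_force: 0.0
```

```bash
cat > look.py <<'E'
from h import *
c=camera("top");W=cloud(c);X,Y,Z=[W[...,i] for i in range(3)]
S=cv2.cvtColor(c["image"],cv2.COLOR_RGB2HSV)[...,1]
save(c,"look.png")
m=(np.hypot(X-.611,Y-.2725)<.1)&(Z>.01)&(Z<.11)
print("lid",m.sum(),hullc(W[m][:,:2]),np.round(np.nanpercentile(Z[m],[50,99]),4))
n=np.hypot(X-.589,Y+.2555)
m=(n<.05)&(Z>.105)&(Z<.14)
if m.sum()>10: print("tumbler rim",m.sum(),hullc(W[m][:,:2]),np.round(np.percentile(Z[m],[5,50,90]),4))
m=(n<.075)&(Z>.072)&(Z<.09)
if m.sum()>10:print("neck",m.sum(),hullc(W[m][:,:2]),np.median(Z[m]))
print(np.median(Z[n<.02]))
go([[.589,-.2555,.25,-5]])
E
python3 look.py
```

```text
lid 2507 (array([0.613 , 0.2682, 0.077 ]), array([0.6132, 0.2659, 0.081 ])) [0.0788 0.1075]
tumbler rim 174 (array([ 0.5988, -0.2439,  0.0293]), array([ 0.5989, -0.244 ,  0.0299])) [0.1065 0.1227 0.1269]
neck 595 (array([ 0.5886, -0.2555,  0.0673]), array([ 0.5888, -0.2561,  0.0686])) 0.08018743605178885
0.03687389845211037
pose [0.6141 0.2734 0.2525] yaw 10.95 t 14.85 tilt [ 0.008 -0.001 -1.   ]
[0.589, -0.2555, 0.25, -5] -> [-0.3129, 1.2862, 0.003] 0.0886
```

Emit:
play_rows --plan '[[85, [-0.03, 0.12, 0], 0], [85, [-0.05, 0.24, 0], 0], [85, [-0.08, 0.36, 0], 0], [85, [-0.11, 0.48, 0], 0], [85, [-0.14, 0.6, 0], 0], [85, [-0.16, 0.72, 0], 0], [85, [-0.19, 0.84, 0], 0], [85, [-0.21, 0.94, 0], 0], [85, [-0.22, 0.98, 0], 0], [85, [-0.22, 0.98, 0], 0]]'

```text
time_s: 15.85
eef_pos: [0.5992, -0.1309, 0.2462]
eef_rot: [-0.0, 0.996, 0.094, -0.001]
wrist_force: [0.5, 0.2, 0.5]
opening: 0.997
grasp_force: 0.0
```

```bash
sed -i 's/^go.*/go([[.599,-.244,.2,11],[.599,-.244,.082,11]])/' look.py; python3 look.py; python3 -c "
import cv2;a=cv2.imread('pics/look.png')[90:290,160:460];cv2.imwrite('pics/l4.png',cv2.resize(a,None,fx=2.6,fy=2.6,interpolation=cv2.INTER_CUBIC))"
```

```text
lid 2531 (array([0.6098, 0.269 , 0.0773]), array([0.6075, 0.2705, 0.081 ])) [0.0789 0.1088]
tumbler rim 82 (array([ 0.599 , -0.2442,  0.0293]), array([ 0.5979, -0.2466,  0.0292])) [0.1071 0.1227 0.1262]
neck 392 (array([ 0.5889, -0.2557,  0.0673]), array([ 0.589 , -0.2555,  0.0682])) 0.08038883031856964
0.05738488840426102
pose [ 0.5994 -0.129   0.2463] yaw 10.83 t 15.9 tilt [-0.002 -0.002 -1.   ]
[0.599, -0.244, 0.2, 11] -> [-0.0548, 0.2823, 0.1155] -0.0009
[0.599, -0.244, 0.082, 11] -> [-0.0544, 0.2828, 0.4104] -0.0009
```

View pics/l4.png

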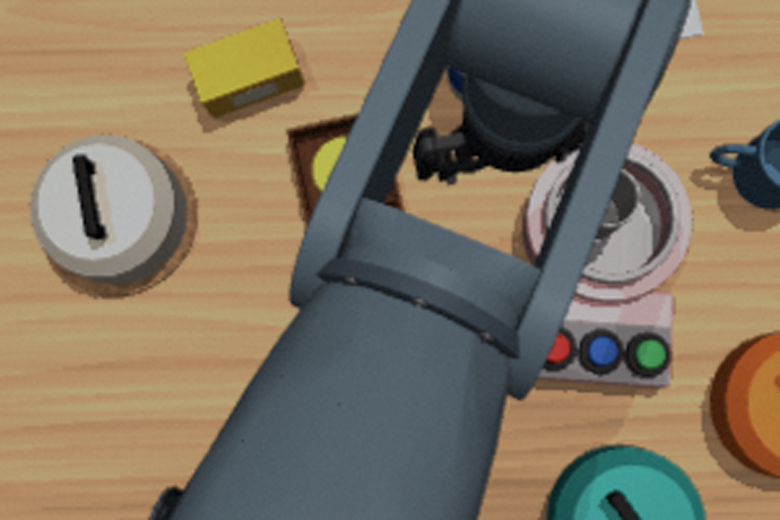

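The lid stands centred on the mat at crop (105,205). The steel tumbler is in the chamber at crop (605,195). I'll go above it and descend.

Emit:
play_rows --plan '[[85, [-0.02, 0.1, 0], 0], [85, [-0.04, 0.2, 0], 0], [85, [-0.055, 0.282, 0.04], 0], [85, [-0.055, 0.282, 0.1], 0], [85, [-0.055, 0.282, 0.16], 0], [85, [-0.055, 0.282, 0.16], 0], [85, [-0.055, 0.282, 0.16], 0], [85, [-0.055, 0.282, 0.16], 0]]'

```text
time_s: 16.7
eef_pos: [0.601, -0.2429, 0.1854]
eef_rot: [0.001, 0.995, 0.096, 0.001]
wrist_force: [0.2, -0.4, 0.3]
opening: 0.996
grasp_force: 0.0
```

```bash
sed -i 's/^go.*/go([[.599,-.244,.082,11]])/' look.py; python3 look.py
```

```text
lid 2515 (array([0.6118, 0.2682, 0.077 ]), array([0.6074, 0.2666, 0.0825])) [0.0787 0.1076]
tumbler rim 36 (array([ 0.5977, -0.2444,  0.029 ]), array([ 0.6056, -0.2482,  0.0275])) [0.1062 0.1182 0.126 ]
neck 84 (array([ 0.5953, -0.2891,  0.0344]), array([ 0.599 , -0.2893,  0.0406])) 0.07988870648148837
0.5459722190233485
pose [ 0.601  -0.2433  0.1856] yaw 11.02 t 16.75 tilt [ 0.002  0.002 -1.   ]
[0.599, -0.244, 0.082, 11] -> [-0.0059, 0.0003, 0.2591] 0.0001
```

Emit:
play_rows --plan '[[85, [-0.003, 0, 0.05], 0], [85, [-0.003, 0, 0.1], 0], [85, [-0.003, 0, 0.15], 0], [85, [-0.003, 0, 0.2], 0], [85, [-0.003, 0, 0.24], 0], [85, [-0.003, 0, 0.253], 0], [85, [-0.003, 0, 0.253], 0], [85, [-0.003, 0, 0.253], 0]]'

```text
time_s: 17.55
eef_pos: [0.5994, -0.2443, 0.0837]
eef_rot: [0.001, 0.995, 0.095, 0.001]
wrist_force: [0.3, -1.3, -0.1]
opening: 0.999
grasp_force: 0.0
```

Emit:
play_rows --plan '[[75, [0, 0, 0], 0], [66, [0, 0, 0], 0], [50, [0, 0, 0], 0], [50, [0, 0, 0], 0], [50, [0, 0, 0], 0], [50, [0, 0, 0], 0]]'

```text
time_s: 18.15
eef_pos: [0.5992, -0.2441, 0.0837]
eef_rot: [0.0, 0.995, 0.095, 0.001]
wrist_force: [-0.7, 2.4, 6.1]
opening: 0.674
grasp_force: 64.3
```

Emit:
play_rows --plan '[[50, [0, 0, -0.03], 0], [50, [0, 0, -0.08], 0], [50, [0, 0, -0.15], 0], [50, [0, 0, -0.23], 0], [50, [0, 0, -0.31], 0], [50, [0, 0, -0.36], 0], [50, [0, 0, -0.375], 0], [50, [0, 0, -0.375], 0], [50, [0, 0, -0.375], 0]]'

```text
time_s: 19.05
eef_pos: [0.5979, -0.2436, 0.2309]
eef_rot: [-0.001, 0.995, 0.095, -0.001]
wrist_force: [0.2, 0.6, -2.1]
opening: 0.674
grasp_force: 64.5
```

Emit:
play_rows --plan '[[50, [0.03, -0.06, 0], 0], [50, [0.07, -0.15, 0], 0], [50, [0.11, -0.25, 0], 0], [50, [0.155, -0.35, 0], 0], [50, [0.2, -0.45, 0], 0], [50, [0.24, -0.54, 0], 0], [50, [0.265, -0.6, 0], 0], [50, [0.276, -0.624, 0], 0], [50, [0.276, -0.624, 0], 0], [50, [0.276, -0.624, 0], 0]]'

```text
time_s: 20.05
eef_pos: [0.6592, 0.0211, 0.2314]
eef_rot: [0.0, 0.995, 0.095, -0.001]
wrist_force: [0.4, -0.3, -1.3]
opening: 0.678
grasp_force: 64.6
```

```bash
cat > l2.py <<'E'
from h import *
go([[.660,.0213,.062,11.5]])
o=get_obs();x,y=o["eef_pos"][:2]
for n in("side","top"):
    c=camera(n);W=cloud(c);X,Y,Z=[W[...,i] for i in range(3)]
    h=cv2.cvtColor(c["image"],cv2.COLOR_RGB2HSV)
    m=(np.hypot(X-x,Y-y)<.045)&(Z>.1)&(Z<.27)&(h[...,1]<90)&(h[...,2]>60)
    m2=(h[...,0]>24)&(h[...,0]<36)&(h[...,1]>130)&(np.hypot(X-.659,Y-.02)<.06)
    print(n,m.sum(),np.round(np.nanpercentile(Z[m],[1,3,50,99]),4) if m.any() else '',m2.sum(),W[m2].mean(0))
    if n=="side": cv2.imwrite("pics/s5.png",cv2.resize(c["image"][90:260,200:380,::-1],None,fx=3.2,fy=3.2))
E
python3 l2.py
```

```text
pose [0.6592 0.0211 0.2314] yaw 10.92 t 20.05 tilt [-0.002  0.    -1.   ]
[0.66, 0.0213, 0.062, 11.5] -> [0.0029, -0.0003, 0.4236] -0.0032
side 650 [0.1803 0.1832 0.2385 0.2691] 67 [0.6490394  0.01409246 0.01021323]
top 12 [0.1845 0.1849 0.2379 0.2512] 276 [0.65541727 0.00945251 0.01253387]
```

View pics/s5.png

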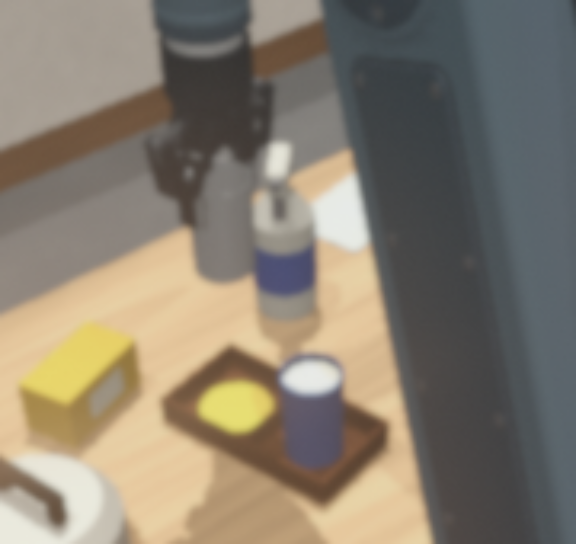

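The tumbler hangs upright above the coaster at crop (225,230), with its foot at z ≈ 0.179. Lowering it now.

Emit:
play_rows --plan '[[50, [0.001, 0, 0.07], 0], [50, [0.001, 0, 0.16], 0], [50, [0.001, 0, 0.25], 0], [50, [0.001, 0, 0.32], 0], [50, [0.001, 0, 0.37], 0], [50, [0.001, 0, 0.395], 0], [50, [0.001, 0, 0.405], 0], [50, [0.001, 0, 0.41], 0], [50, [0.001, 0, 0.41], 0], [50, [0.001, 0, 0.41], 0]]'

```text
time_s: 21.15
eef_pos: [0.661, 0.022, 0.0699]
eef_rot: [0.0, 0.995, 0.095, 0.001]
wrist_force: [1.5, -0.3, -2.0]
opening: 0.669
grasp_force: 64.6
```

Emit:
play_rows --plan '[[50, [-0.001, 0, 0.006], 0], [50, [-0.001, 0, 0.011], 0], [50, [-0.001, 0, 0.015], 0], [50, [-0.001, 0, 0.017], 0], [50, [-0.001, 0, 0.017], 0], [50, [-0.001, 0, 0.017], 0]]'

```text
time_s: 21.75
eef_pos: [0.6597, 0.0221, 0.0617]
eef_rot: [-0.0, 0.995, 0.095, -0.0]
wrist_force: [0.3, 0.2, -1.8]
opening: 0.675
grasp_force: 64.6
```

Emit:
play_rows --plan '[[50, [0, 0, 0.001], 0], [50, [0, 0, 0.002], 0], [50, [0, 0, 0.003], 0], [50, [0, 0, 0.003], 0], [50, [0, 0, 0.003], 0]]'

```text
time_s: 22.25
eef_pos: [0.6596, 0.0221, 0.0605]
eef_rot: [-0.0, 0.995, 0.095, -0.0]
wrist_force: [0.2, 0.3, -2.1]
opening: 0.671
grasp_force: 64.6
```

Emit:
play_rows --plan '[[50, [0, 0, 0.001], 0], [50, [0, 0, 0.002], 0], [50, [0, 0, 0.003], 0], [50, [0, 0, 0.003], 0]]'

```text
time_s: 22.65
eef_pos: [0.6596, 0.0221, 0.0592]
eef_rot: [-0.0, 0.995, 0.095, -0.0]
wrist_force: [-1.3, -0.3, -1.6]
opening: 0.671
grasp_force: 64.6
```

Emit:
play_rows --plan '[[50, [0, 0, 0.001], 0], [50, [0, 0, 0.002], 0], [50, [0, 0, 0.002], 0], [50, [0, 0, 0.002], 0]]'

```text
time_s: 23.05
eef_pos: [0.6598, 0.0221, 0.0587]
eef_rot: [0.0, 0.995, 0.095, 0.0]
wrist_force: [-0.6, 0.7, 0.1]
opening: 0.673
grasp_force: 64.9
```

Emit:
play_rows --plan '[[50, [0, 0, 0.001], 0], [50, [0, 0, 0.001], 0], [50, [0, 0, 0.001], 0]]'

```text
time_s: 23.35
eef_pos: [0.66, 0.0222, 0.0587]
eef_rot: [0.0, 0.995, 0.095, 0.0]
wrist_force: [-2.1, 0.5, 5.5]
opening: 0.677
grasp_force: 65.2
```

Emit:
play_rows --plan '[[62, [0, 0, 0], 0], [70, [0, 0, 0], 0], [85, [0, 0, 0], 0], [85, [0, 0, 0], 0], [85, [0, 0, -0.03], 0], [85, [0, 0, -0.1], 0], [85, [0, 0, -0.2], 0], [85, [0, 0, -0.3], 0], [85, [0, 0, -0.4], 0], [85, [0, 0, -0.47], 0]]'

```text
time_s: 24.35
eef_pos: [0.6607, 0.0219, 0.2509]
eef_rot: [0.001, 0.995, 0.095, 0.002]
wrist_force: [0.9, -0.4, -0.5]
opening: 0.993
grasp_force: 0.0
```

Emit:
play_rows --plan '[[85, [0, 0, 0], 0], [85, [-0.1, 0.1, 0], 0], [85, [-0.2, 0.2, 0], 0], [85, [-0.3, 0.3, 0], 0], [85, [-0.4, 0.4, 0], 0], [85, [-0.5, 0.5, 0], 0], [85, [-0.5, 0.5, 0], 0], [85, [-0.5, 0.5, 0], 0], [85, [-0.5, 0.5, 0], 0]]'

```text
time_s: 25.25
eef_pos: [0.5008, -0.2126, 0.246]
eef_rot: [-0.0, 0.996, 0.094, 0.0]
wrist_force: [0.8, 0.4, -0.2]
opening: 0.994
grasp_force: 0.0
```

```bash
python3 - <<'E'
from h import *
go([])
for n in("top","side"):
    c=camera(n);W=cloud(c);X,Y,Z=[W[...,i] for i in range(3)]
    for nm,(x,y,z0,z1,r) in dict(tum=(.66,.0213,.07,.12,.05),ftum=(.565,0,.085,.12,.04),lid=(.611,.2725,.015,.11,.1)).items():
        m=(np.hypot(X-x,Y-y)<r)&(Z>z0)&(Z<z1)
        if m.sum()>10:print(n,nm,m.sum(),hullc(W[m][:,:2]),np.round(np.percentile(Z[m],[5,50,95]),4))
    save(c,n+"6.png")
a=cv2.imread("pics/top6.png")[60:340,150:520];b=cv2.imread("pics/side6.png")[100:330,150:520]
cv2.imwrite("pics/f.png",np.vstack([a,b]).repeat(1,0) if 0 else np.hstack([a,cv2.copyMakeBorder(b,0,50,0,0,0)]))
E
```

```text
pose [ 0.5008 -0.2126  0.246 ] yaw 10.82 t 25.25 tilt [ 0.    -0.001 -1.   ]
top tum 207 (array([0.66  , 0.0218, 0.0295]), array([0.6603, 0.0213, 0.0302])) [0.0718 0.0943 0.1026]
top ftum 416 (array([0.5645, 0.0012, 0.0292]), array([0.5647, 0.0008, 0.03  ])) [0.0901 0.0933 0.1013]
top lid 2494 (array([0.6128, 0.27  , 0.0758]), array([0.6132, 0.2704, 0.0768])) [0.0359 0.0788 0.0836]
side tum 309 (array([0.6562, 0.0208, 0.0308]), array([0.6559, 0.0195, 0.0328])) [0.0719 0.0885 0.1014]
side ftum 289 (array([ 5.608e-01, -3.000e-04,  3.080e-02]), array([ 0.5598, -0.0019,  0.033 ])) [0.0879 0.0936 0.1018]
side lid 2372 (array([0.6032, 0.272 , 0.0737]), array([0.6064, 0.2709, 0.0768])) [0.0229 0.0757 0.0843]
```

View pics/f.png

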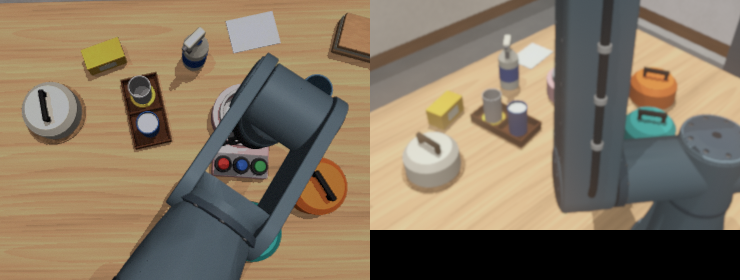

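The pictures show the lid centred on the mat at (50,110) and the steel tumbler upright on the yellow coaster at (140,92). Everything else is in its original place and the arm touches nothing, so I'll hand in.

```bash
python3 -c "
from bench import *
print(hand_in())"
```

```text
the job is handed in; nothing more can be done
None
```

The job is done and handed in: I pressed stop then vent fully and released each, set the lid rim down within about 3 mm of the cork mat's centre, and then stood the steel tumbler upright on the yellow coaster. The last pictures show nothing else moved, and the arm took about 25 s.

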